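# Put the calibration weights back in their block in order of size

## Robot

A 6-joint arm with a two-finger parallel gripper is mounted at the origin on a cart in front of the work surface, level with it; the furniture and walls round the work are solid. World frame = base frame: x ahead of the robot, y to its left, z up, the work surface at z = 0. Lengths are in mm, angles in rad, forces in N, time in s.
With the tool pointing down it reaches from about 275 to 750 mm from the base axis. Payload 10.2 kg.
Tool frame: the origin (TCP) lies between the finger pads; the fingertips stand 17 mm ahead of it and the grasp point (between the pads) lies 2 mm behind it; z points along the fingers, y is the line along which they close (so a half turn about z gives the same grasp; the last joint's range is limited). The gripper opens to 85 mm and grips with 20 to 120 N. Pads are 22 mm wide; open, the fingers measure 114 mm over their backs; the gripper's body (76 mm by 85 mm) begins 54 mm behind the grasp point. The pads swing forward as they close: fully open they stand 13 mm farther back than shut.
Start: joints at [1.068, 0.313, 1.498, -0, 1.331, -0.223], TCP at [144.999, 504.586, 248.294] pointing down, gripper open.
Joint ranges: [-2.94, 2.94], [-0.97, 2.17], [0.19, 2.56], [-1.23, 4.37], [0.02, 3.11], [-2.88, 2.88]. Speed limits (rad/s): [2.39, 2.39, 3.01, 3.14, 3.14, 3.14].

## Interface

Orientations are given as a unit quaternion [w, x, y, z].
In Python, from rig import * gives the robot as it stands.
- The arm moves only by the tool step_arm, never from a script. Its argument "commands" is text: rows parted by semicolons, each of 7 numbers parted by spaces: the opening, from 0 (shut) to 1 (fully open), then the shift along the tool's x, y, z in cm, then the turn, a rotation vector about the tool's x, y, z in rad. In form: hand x y z rx ry rz; .... A call has 1 to 20 rows; each row is the pose to reach, as a shift and turn from the pose commanded when the call began, along the tool's axes at that moment; what a row does not reach only later rows make up. A row lasts 1/12 s, in which the tool goes at most 41.7 mm and 7.16 degrees, less where a joint would pass 70% of its speed; a pose out of reach is approached as far as the arm can. A call with a gripper value outside its range is refused whole. The fingers move at their own pace and stop on an object; "newtons" is the grip in N (left out, the last holds). Time passes only in rows, so rows that repeat a pose let the fingers close. It gives the time, the measured TCP pose, the force, the opening and the grip force at its end, in the units of the state.
- sense(): the state, without advancing time (a new reading comes with each control period).
- capture(name): name is "scene" or "top"; returns the picture (420x560x3 uint8, red, green, blue); there is no depth.
- camera_model(name): a dict with "mtx" (3x3 intrinsics, pixels), "k1" (the pictures are not rectified: a ray, as slopes to the right and down, at radius r is drawn at 1 + k1 r^2 times it, then the intrinsics apply), "eye" and "rotation" of the camera in the world. Camera axes: x right, y down, z forward; pixel columns grow to the right and rows downward; lengths in mm; the calibration is good to about 2 mm. A picture is of the moment at which its call begins. camera_model takes no time and is no camera call.
- finish_job(): hands the job in; it is judged then, once.
Trained networks look in the newest picture that a camera, given by its name, has taken for a name from the list of things; names that differ only in an ending like _2 or _b are one class to them, and where a whole thing is asked for, a point or a joint stands for the part that bears it (a point fixed in the world has none). Each returns a list of dicts, best first, with "score" (0 to 1); they miss things now and then, are a little off and sometimes report something else, mostly with a low value. They report only what shows in the picture. A call takes as long as a camera call.
- search_frame(camera, label): "rect" ([centre column, centre row, width, height] in pixels, round what is visible of it).
- trace(camera, label): "mask" (420x560 bool, what is visible of it) and "rect" ([centre column, centre row, width, height] in pixels, round what is visible of it).
- spot_point(camera, label): "xy" ([column, row] in pixels: a listed point, or the origin of a listed thing).
The state is a dict: "time_s": time; "joints": joint angles; "dq": joint speeds; "tau": joint torques, N m; "eef_pos": TCP position; "ee_rot": TCP orientation; "force": force on the tool from outside, world axes, zero at the start; "wrist_torque": the same for the moment, N m; "grip_width": opening from 0.0 (shut) to 1.0 (fully open); "grip_force": force on a finger pad.
Only numpy, scipy, OpenCV 4.12 (cv2) and the standard library are available. Lean on these libraries where they do the work, as an engineer would, in place of code of your own. Each camera call takes 0.05 s, during which the arm holds its last target. There are 200 camera calls.

## Task

Put the four calibration weights back in their wooden block in order of size, each standing upright and fully down on the floor of the pocket made for it: the largest weight in the widest pocket, and so on down to the smallest weight in the narrowest. The two smallest have been left in the two widest pockets and must move to their own. Let no weight fall over, and do not knock over the two sample vials.

Things in the scene. Friction and masses are not known exactly. Their poses are not given: they have to be found in the camera images.
- weight_200: the largest calibration weight: plain steel cylinder with a narrower knob on top, diameter 34, height 52; the full-width body is 36 high, the knob above it. 200 g. Origin: centre of its underside, z up its axis. Starts standing on the worktop near the vials, clear of the block. Belongs in pocket_200.
- weight_100: the second largest calibration weight: brass-coloured cylinder with a knob on top, diameter 27, height 42; the full-width body is 29 high, the knob above it. 100 g. Origin: centre of its underside, z up its axis. Starts standing on the worktop near the vials, clear of the block. Belongs in pocket_100.
- weight_50: the third calibration weight: pale steel cylinder with a knob on top, diameter 21, height 36; the full-width body is 23 high, the knob above it. 50 g. Origin: centre of its underside, z up its axis. Starts standing in pocket_200 or pocket_100, not necessarily in its middle. Belongs in pocket_50.
- weight_20: the smallest calibration weight: pale steel cylinder with a knob on top, diameter 17, height 30; the full-width body is 17 high, the knob above it. 20 g. Origin: centre of its underside, z up its axis. Starts standing in pocket_200 or pocket_100, not necessarily in its middle. Belongs in pocket_20.
- pocket_200: the widest pocket, at one end of the row of the pale wooden block (250 x 78, 26 high, fixed, turned any way). Smooth slippery blue cup 52 across at the mouth, 7.5 deep: 6 of 45 degree lead-in, down which a weight slides home, then 1.5 straight; floor 40 across. Origin: centre of the cup's floor, 18.5 above the worktop; z up, y along the row towards pocket_200's end.
- pocket_100: the second widest pocket, 60 mm from pocket_200 in the row of the pale wooden block (250 x 78, 26 high, fixed, turned any way). Smooth slippery blue cup 45 across at the mouth, 7.5 deep: 6 of 45 degree lead-in, down which a weight slides home, then 1.5 straight; floor 33 across. Origin: centre of the cup's floor, 18.5 above the worktop; z up, y along the row towards pocket_200's end.
- pocket_50: the third pocket, 58 mm from pocket_100 in the row of the pale wooden block (250 x 78, 26 high, fixed, turned any way). Smooth slippery blue cup 38.4 across at the mouth, 7.5 deep: 6 of 45 degree lead-in, down which a weight slides home, then 1.5 straight; floor 26.4 across. Origin: centre of the cup's floor, 18.5 above the worktop; z up, y along the row towards pocket_200's end.
- pocket_20: the narrowest pocket, at the other end of the row, 54 mm from pocket_50 of the pale wooden block (250 x 78, 26 high, fixed, turned any way). Smooth slippery blue cup 34.4 across at the mouth, 7.5 deep: 6 of 45 degree lead-in, down which a weight slides home, then 1.5 straight; floor 22.4 across. Origin: centre of the cup's floor, 18.5 above the worktop; z up, y along the row towards pocket_200's end.
- vial_dark: sample vial with dark cap and grey contents, bystander, diameter 24, height 60, standing on the worktop. Origin: centre of its underside, z up.
- vial_pale: sample vial with white cap and pale contents, bystander, diameter 24, height 60, standing on the worktop. Origin: centre of its underside, z up.

How it is judged:
By the outcome, as a careful person would: the job done as asked, in the order asked, and still so for the second after the job is handed in, with the robot touching nothing.
It also fails if it takes over 99 s, if anything falls off the work surface, if the arm or the gripper's body presses on something with over 40 N, if the wrist force passes 120 N, or if a joint passes its speed limit or range.

## Working session

There is one attempt and no reset: what is moved stays moved. The work goes in short steps, Python scripts to look and compute and a tool call to move; the robot and the scene stay as the last step left them, time stands still between calls to the robot, and variables do not carry over. Pictures are saved under pics/ and viewed, at most 14 in all, crops included, and the job is handed in when it is done.

Besides the shell and the picture viewer there is one more tool, called by a JSON object that holds its "method" and its "body", one argument or row to a line. step_arm: Moves the arm, as the interface text tells. Its arguments: {"type":"object","properties":{"commands":{"type":"string"},"newtons":{"type":"number"}},"required":["commands"]}

```bash
mkdir -p pics; ls; python3 - <<'E'
from rig import *
import cv2, numpy as np
for n in ("scene","top"):
    im=capture(n); cv2.imwrite(f"pics/{n}0.png",im[:,:,::-1])
    m=camera_model(n); print(n,{k:np.round(v,4).tolist() for k,v in m.items()})
    for l in "weight_200 weight_100 weight_50 weight_20 pocket_200 pocket_100 pocket_50 pocket_20 vial_dark vial_pale".split():
        print(l,[(np.round(d["xy"],1).tolist(),round(d["score"],2)) for d in spot_point(n,l)][:3],[(np.round(d["rect"],1).tolist(),round(d["score"],2)) for d in search_frame(n,l)][:2])
print(sense())
E
```

```text
pics
scene {'mtx': [[509.0803, 0.0, 288.592], [0.0, 509.0803, 203.0309], [0.0, 0.0, 1.0]], 'k1': -0.0266, 'eye': [-66.6943, -549.895, 723.552], 'rotation': [-0.3908, 0.8137, -0.3903, 0.1814]}
weight_200 [([361.5, 309.5], 0.76), ([409.9, 283.3], 0.58), ([193.7, 186.2], 0.56)] [([364.8, 303.5, 18.2, 30.3], 0.9), ([411.2, 276.6, 13.2, 23.4], 0.62)]
weight_100 [([361.5, 309.5], 0.76), ([409.9, 283.3], 0.58), ([193.7, 186.2], 0.56)] [([364.8, 303.5, 18.2, 30.3], 0.9), ([411.2, 276.6, 13.2, 23.4], 0.62)]
weight_50 [([361.5, 309.5], 0.76), ([409.9, 283.3], 0.58), ([193.7, 186.2], 0.56)] [([364.8, 303.5, 18.2, 30.3], 0.9), ([411.2, 276.6, 13.2, 23.4], 0.62)]
weight_20 [([361.5, 309.5], 0.76), ([409.9, 283.3], 0.58), ([193.7, 186.2], 0.56)] [([364.8, 303.5, 18.2, 30.3], 0.9), ([411.2, 276.6, 13.2, 23.4], 0.62)]
pocket_200 [([221.0, 192.6], 0.65), ([361.5, 311.7], 0.59), ([197.0, 187.2], 0.52)] [([193.7, 184.7, 22.0, 15.5], 0.74), ([219.1, 190.3, 19.5, 9.2], 0.65)]
pocket_100 [([221.0, 192.6], 0.65), ([361.5, 311.7], 0.59), ([197.0, 187.2], 0.52)] [([193.7, 184.7, 22.0, 15.5], 0.74), ([219.1, 
[... 2097 characters left out ...]
, 0.72)]
{'time_s': 2.1, 'joints': array([ 1.06759566e+00,  3.12909163e-01,  1.49768883e+00,  2.03394620e-05,
        1.33100152e+00, -2.23377765e-01]), 'dq': array([-0.00052343,  0.00059286,  0.00023259,  0.00142226, -0.00191175,
        0.00137591]), 'tau': array([-4.49103136e-04, -4.12162828e+01, -2.59896541e+01, -2.31308277e-04,
        5.34533556e-04, -6.31728568e-06]), 'eef_pos': array([144.99869147, 504.59097875, 248.29369237]), 'ee_rot': array([-1.04532455e-05,  1.39457825e-01,  9.90228012e-01,  3.03191450e-07]), 'force': array([-0.44705042,  0.28418622, -0.17930419]), 'wrist_torque': array([ 0.00520256, -0.01971253,  0.02209208]), 'grip_force': 0.0, 'grip_width': 1.0032839732815975}
```

```bash
python3 - <<'E'
import cv2
a=cv2.imread("pics/top0.png"); cv2.imwrite("pics/t0c.png",cv2.resize(a[150:300,165:420],None,fx=3.1,fy=3.1,interpolation=cv2.INTER_CUBIC))
b=cv2.imread("pics/scene0.png"); cv2.imwrite("pics/s0c.png",cv2.resize(b[140:340,170:435],None,fx=3,fy=3,interpolation=cv2.INTER_CUBIC))
E
```

```text
(no output)
```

View pics/t0c.png

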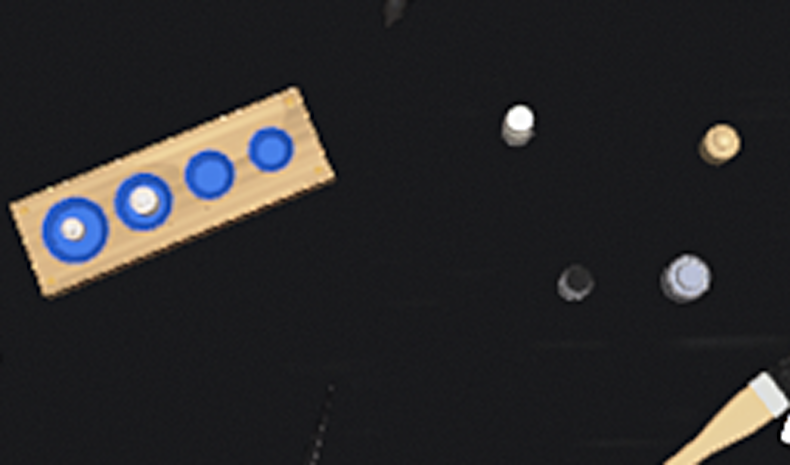

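View pics/s0c.png

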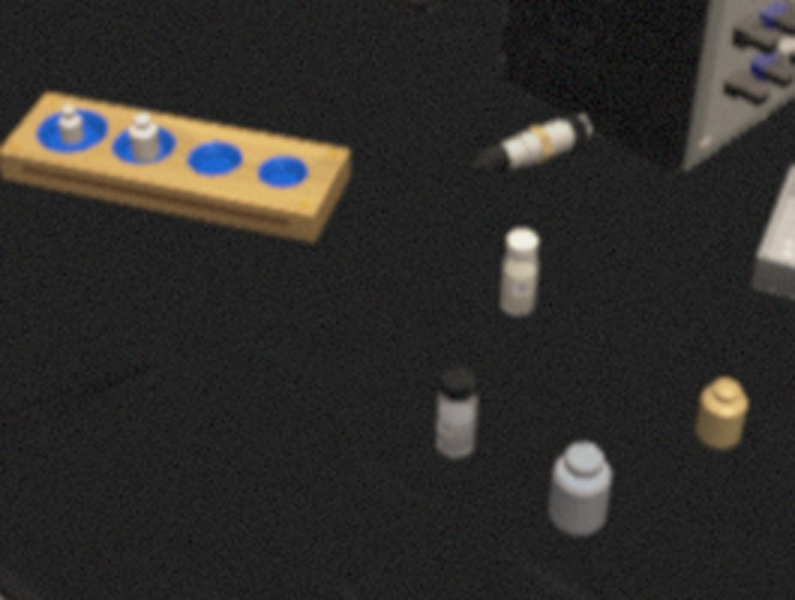

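View pics/scene0.png

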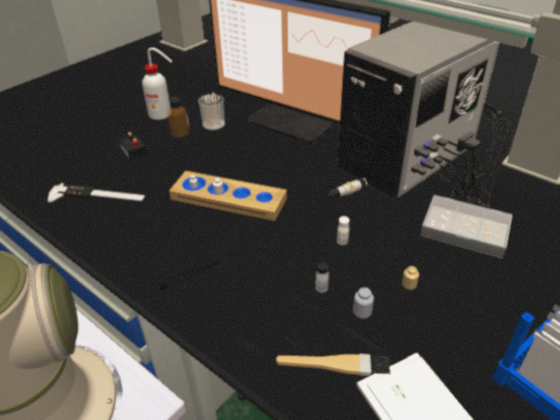

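The pictures show the block at the left: weight_20 sits in the widest cup (top px ≈189,224) and weight_50 in the second (≈211,215), with the two narrow cups empty. On the right are the brass weight_100 (≈397,196), the steel weight_200 (≈386,239), and the vials at ≈332,190 and ≈351,241. Next I'll measure them with silhouette fits in both views.

```bash
cat > h.py <<'E'
import numpy as np, cv2
from rig import *
from scipy.spatial.transform import Rotation as R
from scipy.optimize import least_squares
CM={n:camera_model(n) for n in("scene","top")}
def proj(n,P):
    m=CM[n]; w,x,y,z=m["rotation"]; P=np.atleast_2d(P)
    c=R.from_quat([x,y,z,w]).inv().apply(P-np.array(m["eye"])); s=c[:,:2]/c[:,2:]
    s=s*(1+m["k1"]*(s**2).sum(1,keepdims=True)); K=np.array(m["mtx"])
    return s*[K[0,0],K[1,1]]+K[:2,2]
T=np.linspace(0,2*np.pi,60)[:-1]
def circ(c,r,z): return np.c_[c[0]+r*np.cos(T),c[1]+r*np.sin(T),np.full(len(T),z)]
def cen(pts):
    m=cv2.moments(cv2.convexHull(np.float32(pts))); return np.array([m["m10"],m["m01"]])/m["m00"]
def blobs(mask,amin=15):
    n,l,s,c=cv2.connectedComponentsWithStats(mask.astype(np.uint8),connectivity=8)
    return [(c[i],s[i],l==i) for i in range(1,n) if s[i][4]>=amin]
def hull(mask):
    ys,xs=np.nonzero(mask); return cen(np.c_[xs,ys])
def fit(p0,f,meas):  # f(p,n)->Nx2 pixels; meas[n]
    r=least_squares(lambda p:np.concatenate([(f(p,n)-meas[n]).ravel() for n in meas]),p0)
    return r.x,np.round(r.fun,1)
DIM=dict(weight_200=(17,36,52),weight_100=(13.5,29,42),weight_50=(10.5,23,36),weight_20=(8.5,17,30),vial_dark=(12,60,60),vial_pale=(12,60,60))
def wc(p,n,w):
    r,b,h=DIM[w]; z=p[2]
    return cen(np.r_[proj(n,circ(p,r,z)),proj(n,circ(p,r,z+b)),proj(n,circ(p,r*.55,z+h))])
def go(xyz,close=None):
    """shift in cm and rz to put the TCP at xyz, closing line along world angle `close`"""
    s=sense(); w,x,y,z=s["ee_rot"]; q=R.from_quat([x,y,z,w])
    d=q.inv().apply(np.array(xyz)-s["eef_pos"])/10; a=0
    if close is not None:
        v=q.inv().apply([np.cos(close),np.sin(close),0]); a=np.arctan2(-v[0],v[1]); a=(a+np.pi/2)%np.pi-np.pi/2
    return np.round(d,2),round(a,3),np.round(s["joints"][[0,5]],2)
E
cat > m.py <<'E'
from h import *
im={n:cv2.imread(f"pics/{n}0.png").astype(int) for n in CM}
cups={}
for n in CM:
    b=im[n]; blue=(b[:,:,0]-b[:,:,2]>50)&(b[:,:,0]-b[:,:,1]>30)
    if n=="top": blue[:,:180]=0;blue[:,270:]=0;blue[:180]=0;blue[250:]=0
    else: blue[:165]=0;blue[215:]=0;blue[:,:170]=0;blue[:,290:]=0
    L=sorted([(hull(m)[0],hull(m),s[4],m) for c,s,m in blobs(blue)],key=lambda t:t[0]); print(n,[(np.round(t[1],1).tolist(),int(t[2])) for t in L])
    cups[n]=L[:4]
off=[0,-60,-118,-172]; rad=[26,22.5,19.2,17.2]
def f(p,n):
    c=np.array(p[:2]); u=np.array([np.cos(p[2]),np.sin(p[2])])
    return np.array([cen(proj(n,circ(c+o*u,r,p[3]))) for o,r in zip(off,rad)])
p,res=fit([300,200,1.5,26],f,{n:np.array([t[1] for t in cups[n]]) for n in CM}); print("row",p,res)
for o in off: print(p[:2]+o*np.array([np.cos(p[2]),np.sin(p[2])]))
def weightmask(n,box,thr):
    g=im[n].max(2); m=np.zeros(g.shape,bool); x0,x1,y0,y1=box; m[y0:y1,x0:x1]=g[y0:y1,x0:x1]>thr
    return max(blobs(m,5),key=lambda t:t[1][4])
B=dict(weight_200=dict(scene=(345,385,280,325),top=(372,402,225,255)),weight_100=dict(scene=(400,425,262,295),top=(384,412,184,210)),
 vial_pale=dict(scene=(332,355,212,250),top=(322,342,180,202)),vial_dark=dict(scene=(312,334,258,296),top=(342,362,230,252)))
for w,b in B.items():
    ms={n:weightmask(n,b[n],60 if w!="vial_dark" else 42) for n in CM}
    q,r=fit([400,-200,0],lambda p,n:wc(p,n,w),{n:hull(ms[n][2]) for n in CM}); print(w,np.round(q,1),r,[int(ms[n][1][4]) for n in CM])
for w,i in(("weight_20",0),("weight_50",1)):
    meas={};a=[]
    for n in CM:
        b=im[n]; ys,xs=np.nonzero(cups[n][i][3]); hm=np.zeros(b.shape[:2],np.uint8)
        cv2.fillConvexPoly(hm,cv2.convexHull(np.c_[xs,ys].astype(np.int32)),1)
        hm[max(0,ys.min()-4):ys.min(),int(xs.mean())-5:int(xs.mean())+6]=1
        d=(b[:,:,2]>110)&(b[:,:,0]-b[:,:,2]<40)&(b[:,:,2]-b[:,:,0]<25)&(hm>0)
        k=max(blobs(d,3),key=lambda t:t[1][4]); meas[n]=hull(k[2]); a.append(int(k[1][4]))
    q,r=fit([*p[:2],18],lambda p,n:wc(p,n,w),meas); print(w,np.round(q,1),r,a)
E
python3 m.py
```

```text
scene [([193.7, 183.3], 173), ([211.1, 188.8], 47), ([224.6, 187.4], 36), ([241.1, 192.5], 143), ([263.7, 196.7], 123)]
top [([189.1, 223.8], 303), ([210.8, 214.6], 207), ([232.3, 205.7], 196), ([251.9, 197.6], 163)]
row [5.47407459e+02 2.46095663e+02 1.71455942e+00 3.38484250e-01] [ 0.9 -1.5  3.6  0.7 10.2  9.7 13.3 12.  -9.6 -9.  -8.4 -3.8 -7.7  1.2
 -6.7  5.8]
[547.4074585  246.09566333]
[556.00356193 186.71463096]
[564.31312858 129.31296633]
[572.04962167  75.87003719]
weight_200 [ 468.2 -277.     0. ] [-0.1  0.5 -0.2 -0.4] [551, 185]
weight_100 [ 577.6 -312.2    0. ] [ 0.2  0.3 -0.1 -0.2] [353, 131]
vial_pale [ 594.7 -146.6    0. ] [-0.1  0.1  0.3 -0.2] [357, 109]
vial_dark [ 460.3 -187.2    0. ] [-2.  -3.1  0.3  1.4] [314, 81]
weight_20 [521.7 217.2  19.3] [-0.5 -0.5  0.1 -0.1] [67, 22]h.py:14: RuntimeWarning: invalid value encountered in divide
  m=cv2.moments(cv2.convexHull(np.float32(pts))); return np.array([m["m10"],m["m01"]])/m["m00"]
Traceback (most recent call last):
  File "m.py", line 32, in <module>
    q,r=fit([*p[:2],18],lambda p,n:wc(p,n,w),meas); print(w,np.round(q,1),r,a)
        ~~~^^^^^^^^^^^^^^^^^^^^^^^^^^^^^^^^^^^^^^^
  File "h.py", line 21, in fit
    r=least_squares(lambda p:np.concatenate([(f(p,n)-meas[n]).ravel() for n in meas]),p0)
ValueError: Residuals are not finite in the initial point.
```

```bash
python3 - <<'E'
s=open("h.py").read()
s=s.replace("r=least_squares(lambda p:np.concatenate([(f(p,n)-meas[n]).ravel() for n in meas]),p0)\n    return r.x",
"k=np.full(len(p0),500.); r=least_squares(lambda p:np.concatenate([(f(p-k,n)-meas[n]).ravel() for n in meas]),p0+k,diff_step=1e-4)\n    return r.x-k")
open("h.py","w").write(s)
m=open("m.py").read()
m=m.replace("    cups[n]=L[:4]","    if len(L)==5: k=L[1][3]|L[2][3]; L[1:3]=[(0,hull(k),0,k)]\n    cups[n]=L")
m=m.replace("fit([300,200,1.5,26]","fit([450,215,150,26]").replace("p[2]","p[2]/100")
m=m.replace('b=im[n]; ys,xs','b=im[n]; ys,xs')
open("m.py","w").write(m)
E
python3 m.py
```

```text
scene [([193.7, 183.3], 173), ([211.1, 188.8], 47), ([224.6, 187.4], 36), ([241.1, 192.5], 143), ([263.7, 196.7], 123)]
top [([189.1, 223.8], 303), ([210.8, 214.6], 207), ([232.3, 205.7], 196), ([251.9, 197.6], 163)]
row [520.23370718 216.10888395 194.18910302  25.65798616] [-0.3 -0.  -0.1 -0.1 -0.   0.   0.   0.2 -0.1 -0.1  0.2 -0.1  0.  -0.1
  0.1 -0.1]
[520.23370718 216.10888395]
[541.9918574  160.19302843]
[563.02473595 106.14103475]
[582.60707115  55.81676478]
weight_200 [ 467.2 -277.4    2.6] [-0.1  0.   0.1 -0.1] [551, 185]
weight_100 [ 576.7 -312.     1.5] [ 0. -0. -0.  0.] [353, 131]
vial_pale [ 594.7 -146.3   -0. ] [-0.2  0.   0.2 -0.2] [357, 109]
vial_dark [ 465.4 -188.1  -12.1] [-0.2  0.   0.2 -0.2] [314, 81]
weight_20 [522.2 217.4  17.5] [-0.3  0.   0.2 -0.2] [67, 22]
weight_50 [542.4 159.3  15.2] [-0.2  0.   0.1 -0.2] [91, 50]
```

Row fit: residuals are about 0.1 px and the rim height comes out at 25.7 (26 given). The weight bases are within 3 mm of what they must be.

```bash
python3 -c "
from h import *
print(go([542,160,120],1.942-np.pi/2)); print(go([542,160,45],.371)); print(sense()['time_s'])"
```

```text
(array([-47.67, -22.15,  12.83]), np.float64(0.92), array([ 1.07, -0.22]))
(array([-47.67, -22.15,  20.33]), np.float64(0.92), array([ 1.07, -0.22]))
2.1
```

{"method": "step_arm", "body": {
  "commands": "0.6 -12 -5.5 0 0 0 0.25; 0.6 -24 -11 0 0 0 0.5; 0.6 -36 -17 0 0 0 0.75; 0.6 -47.7 -22.2 2 0 0 0.92; 0.6 -47.7 -22.2 2 0 0 0.92; 0.6 -47.7 -22.2 2 0 0 0.92; 0.6 -47.7 -22.2 2 0 0 0.92; 0.6 -47.7 -22.2 2 0 0 0.92; 0.6 -47.7 -22.2 2 0 0 0.92; 0.6 -47.7 -22.2 2 0 0 0.92; 0.6 -47.7 -22.2 2 0 0 0.92; 0.6 -47.7 -22.2 2 0 0 0.92; 0.6 -47.7 -22.2 2 0 0 0.92; 0.6 -47.7 -22.2 6 0 0 0.92; 0.6 -47.7 -22.2 10 0 0 0.92; 0.6 -47.7 -22.2 12.8 0 0 0.92; 0.6 -47.7 -22.2 12.8 0 0 0.92; 0.6 -47.7 -22.2 12.8 0 0 0.92; 0.6 -47.7 -22.2 12.8 0 0 0.92; 0.6 -47.7 -22.2 12.8 0 0 0.92",
  "newtons": 30
}}

```text
time_s: 3.77
eef_pos: [543.3, 159.7, 122.7]
ee_rot: [0.002, 0.564, 0.825, 0.001]
force: [0.5, 0.1, 0.3]
grip_width: 0.601
grip_force: 0.0
```

```bash
python3 -c "
from h import *
print(sense()['eef_pos'],go([542,160,45],.371))
for n in CM: cv2.imwrite(f'pics/{n}1.png',capture(n)[:,:,::-1])
a=cv2.imread('pics/top1.png')[150:300,165:300];b=cv2.imread('pics/scene1.png')[80:230,150:300]
cv2.imwrite('pics/c1.png',np.hstack([cv2.resize(a,(405,450)),cv2.resize(b,(395,450))[:,:390]]))"
```

```text
[543.2655582  159.73100322 122.72311973] (array([ 0.08, -0.14,  7.77]), np.float64(0.0), array([ 0.08, -0.29]))
```

View pics/c1.png

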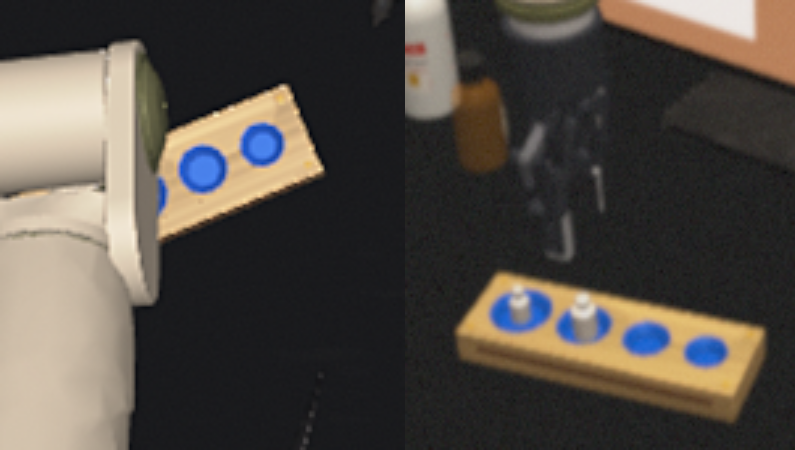

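The gripper hangs above pocket_100 (scene crop ≈565,250), lined up with weight_50. I'll descend and grip it.

{"method": "step_arm", "body": {
  "commands": "0.6 0 0 3 0 0 0; 0.6 0 0 5 0 0 0; 0.6 0 0 6.5 0 0 0; 0.6 0 0 7.5 0 0 0; 0.6 0 0 7.5 0 0 0; 0.6 0 0 7.5 0 0 0; 0.5 0 0 7.5 0 0 0; 0.4 0 0 7.5 0 0 0; 0.3 0 0 7.5 0 0 0; 0.2 0 0 7.5 0 0 0; 0.1 0 0 7.5 0 0 0; 0.1 0 0 7.5 0 0 0; 0.1 0 0 7.5 0 0 0; 0.1 0 0 7.5 0 0 0; 0.1 0 0 7.5 0 0 0; 0.1 0 0 7.5 0 0 0",
  "newtons": 30
}}

```text
time_s: 5.2
eef_pos: [542.5, 159.5, 46.1]
ee_rot: [0.0, 0.565, 0.825, 0.0]
force: [-0.3, -0.0, 6.3]
grip_width: 0.23
grip_force: 29.5
```

{"method": "step_arm", "body": {
  "commands": "0.1 0 0 -1 0 0 0; 0.1 0 0 -2.5 0 0 0; 0.1 0 0 -4 0 0 0; 0.1 -2 0 -4 0 0 0; 0.1 -4 0 -4 0 0 0; 0.1 -5.7 0 -4 0 0 0; 0.1 -5.7 0 -4 0 0 0; 0.1 -5.7 0 -4 0 0 0; 0.1 -5.7 0 -4 0 0 0; 0.1 -5.7 0 -4 0 0 0"
}}

```text
time_s: 6.03
eef_pos: [562.4, 107.2, 85.4]
ee_rot: [-0.0, 0.564, 0.826, -0.0]
force: [-0.7, 0.7, 0.7]
grip_width: 0.227
grip_force: 29.6
```

```bash
python3 -c "
from h import *
print(sense()['eef_pos'],go([563,106,46],.371))
cv2.imwrite('pics/scene2.png',capture('scene')[:,:,::-1])
b=cv2.imread('pics/scene2.png')[100:230,160:310]
cv2.imwrite('pics/c2.png',cv2.resize(b,(600,520),interpolation=2))"
```

```text
[562.44414323 107.16770975  85.40549674] (array([-0.13,  0.01,  3.94]), np.float64(0.001), array([-0.02, -0.39]))
```

View pics/c2.png

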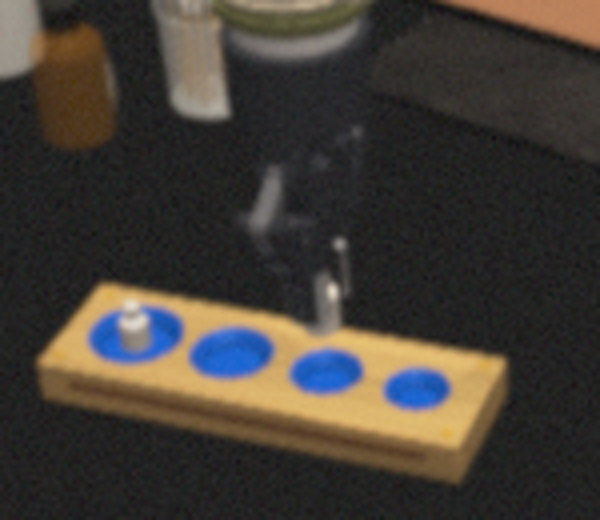

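The weight hangs upright above pocket_50 (crop ≈325,310). I'll lower it and release.

{"method": "step_arm", "body": {
  "commands": "0.1 -0.1 0 1 0 0 0; 0.1 -0.1 0 2 0 0 0; 0.1 -0.1 0 3 0 0 0; 0.1 -0.1 0 3.5 0 0 0; 0.1 -0.1 0 3.8 0 0 0; 0.1 -0.1 0 3.9 0 0 0; 0.1 -0.1 0 3.9 0 0 0; 0.1 -0.1 0 3.9 0 0 0; 0.3 -0.1 0 3.9 0 0 0; 0.4 -0.1 0 3.9 0 0 0; 0.5 -0.1 0 3.9 0 0 0; 0.5 -0.1 0 3.9 0 0 0; 0.5 -0.1 0 3.9 0 0 0; 0.5 -0.1 0 3 0 0 0; 0.5 -0.1 0 1.5 0 0 0; 0.5 -0.1 0 -1 0 0 0; 0.5 -0.1 0 -3 0 0 0; 0.5 -0.1 0 -3 0 0 0; 0.5 -0.1 0 -3 0 0 0; 0.5 -0.1 0 -3 0 0 0"
}}

```text
time_s: 7.75
eef_pos: [562.8, 105.4, 114.9]
ee_rot: [-0.0, 0.565, 0.825, -0.0]
force: [1.2, -0.7, 0.3]
grip_width: 0.498
grip_force: 0.0
```

```bash
python3 -c "
from h import *
print(sense()['eef_pos'],go([521.5,217,45],.371))
cv2.imwrite('pics/scene3.png',capture('scene')[:,:,::-1])
b=cv2.imread('pics/scene3.png')[100:230,160:310]
cv2.imwrite('pics/c3.png',cv2.resize(b,(600,520),interpolation=2))"
```

```text
[562.81108165 105.44501625 114.94858173] (array([11.89,  0.2 ,  7.  ]), np.float64(-0.0), array([-0.02, -0.39]))
```

View pics/c3.png

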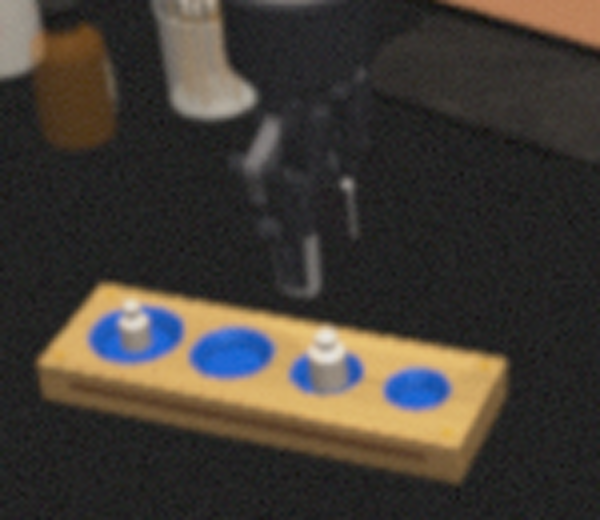

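weight_50 stands in pocket_50 (crop ≈327,365). Next is weight_20.

{"method": "step_arm", "body": {
  "commands": "0.5 4 0.1 0 0 0 0; 0.5 8 0.2 0 0 0 0; 0.5 11.9 0.2 0 0 0 0; 0.5 11.9 0.2 0 0 0 0; 0.5 11.9 0.2 0 0 0 0; 0.5 11.9 0.2 0 0 0 0; 0.5 11.9 0.2 3 0 0 0; 0.5 11.9 0.2 5.5 0 0 0; 0.5 11.9 0.2 7 0 0 0; 0.5 11.9 0.2 7 0 0 0; 0.5 11.9 0.2 7 0 0 0; 0.4 11.9 0.2 7 0 0 0; 0.3 11.9 0.2 7 0 0 0; 0.2 11.9 0.2 7 0 0 0; 0.1 11.9 0.2 7 0 0 0; 0.05 11.9 0.2 7 0 0 0; 0.05 11.9 0.2 7 0 0 0; 0.05 11.9 0.2 7 0 0 0; 0.05 11.9 0.2 7 0 0 0",
  "newtons": 25
}}

```text
time_s: 9.38
eef_pos: [522.3, 217.0, 45.9]
ee_rot: [0.0, 0.565, 0.825, 0.0]
force: [-0.2, -1.0, 5.8]
grip_width: 0.175
grip_force: 24.7
```

{"method": "step_arm", "body": {
  "commands": "0.05 0 0 -1 0 0 0; 0.05 0 0 -3 0 0 0; 0.05 0 0 -5 0 0 0; 0.05 0 0 -7 0 0 0; 0.05 -3 0 -7 0 0 0; 0.05 -6 0 -7 0 0 0; 0.05 -9 -0.1 -7 0 0 0; 0.05 -12 -0.1 -7 0 0 0; 0.05 -15 -0.2 -7 0 0 0; 0.05 -17.2 -0.2 -7 0 0 0; 0.05 -17.2 -0.2 -7 0 0 0; 0.05 -17.2 -0.2 -7 0 0 0; 0.05 -17.2 -0.2 -7 0 0 0; 0.05 -17.2 -0.2 -4 0 0 0; 0.05 -17.2 -0.2 -3 0 0 0; 0.05 -17.2 -0.2 -3 0 0 0; 0.05 -17.2 -0.2 -3 0 0 0"
}}

```text
time_s: 10.8
eef_pos: [582.1, 56.8, 75.4]
ee_rot: [-0.001, 0.564, 0.826, -0.0]
force: [-0.0, 0.0, 0.1]
grip_width: 0.178
grip_force: 24.5
```

```bash
python3 -c "
from h import *
print(sense()['eef_pos'],go([582.6,55.8,46],.371))
cv2.imwrite('pics/scene4.png',capture('scene')[:,:,::-1])
b=cv2.imread('pics/scene4.png')[100:230,160:310]
cv2.imwrite('pics/c4.png',cv2.resize(b,(600,520),interpolation=2))"
```

```text
[582.06516333  56.7885293   75.37216055] (array([-0.11,  0.02,  2.94]), np.float64(0.001), array([-0.1 , -0.47]))
```

View pics/c4.png

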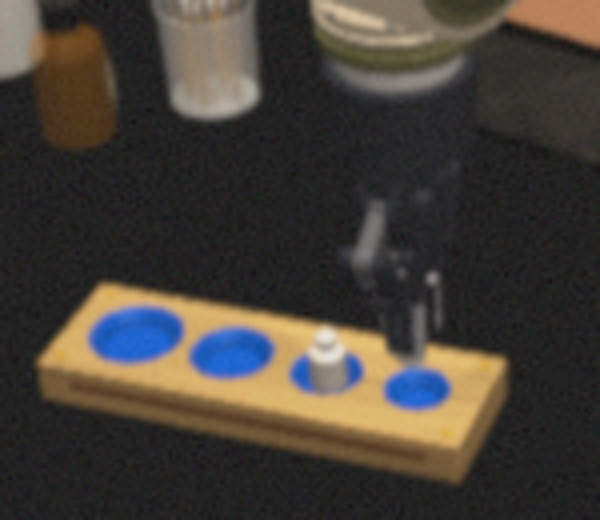

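The weight is above pocket_20, mostly hidden behind a finger (crop ≈415,345). The grip width is unchanged, so it is still held. I'll lower it and release.

{"method": "step_arm", "body": {
  "commands": "0.05 -0.1 0 1 0 0 0; 0.05 -0.1 0 2 0 0 0; 0.05 -0.1 0 2.5 0 0 0; 0.05 -0.1 0 2.8 0 0 0; 0.05 -0.1 0 2.9 0 0 0; 0.05 -0.1 0 2.9 0 0 0; 0.05 -0.1 0 2.9 0 0 0; 0.25 -0.1 0 2.9 0 0 0; 0.35 -0.1 0 2.9 0 0 0; 0.45 -0.1 0 2.9 0 0 0; 0.45 -0.1 0 2.9 0 0 0; 0.45 -0.1 0 2.9 0 0 0; 0.45 -0.1 0 2 0 0 0; 0.45 -0.1 0 0 0 0 0; 0.45 -0.1 0 -3 0 0 0; 0.45 -0.1 0 -6 0 0 0; 0.45 -0.1 0 -7 0 0 0; 0.45 -0.1 0 -7 0 0 0; 0.45 -0.1 0 -7 0 0 0; 0.45 -0.1 0 -7 0 0 0"
}}

```text
time_s: 12.52
eef_pos: [582.0, 55.2, 143.9]
ee_rot: [-0.001, 0.565, 0.825, -0.001]
force: [-0.7, -0.2, -0.3]
grip_width: 0.448
grip_force: 0.0
```

```bash
python3 -c "
from h import *
print(sense()['eef_pos'])
for a in (0.371,-.5,-1.2,.9): print(a,go([577,-312,130],a))
cv2.imwrite('pics/scene5.png',capture('scene')[:,:,::-1])
b=cv2.imread('pics/scene5.png')[150:350,165:432]
cv2.imwrite('pics/c5.png',cv2.resize(b,(800,599),interpolation=2))"
```

```text
[582.03477766  55.16965241 143.85151475]
0.371 (array([-34.04, -13.78,   1.38]), np.float64(-0.0), array([-0.11, -0.48]))
-0.5 (array([-34.04, -13.78,   1.38]), np.float64(0.871), array([-0.11, -0.48]))
-1.2 (array([-34.04, -13.78,   1.38]), np.float64(-1.571), array([-0.11, -0.48]))
0.9 (array([-34.04, -13.78,   1.38]), np.float64(-0.529), array([-0.11, -0.48]))
```

View pics/c5.png

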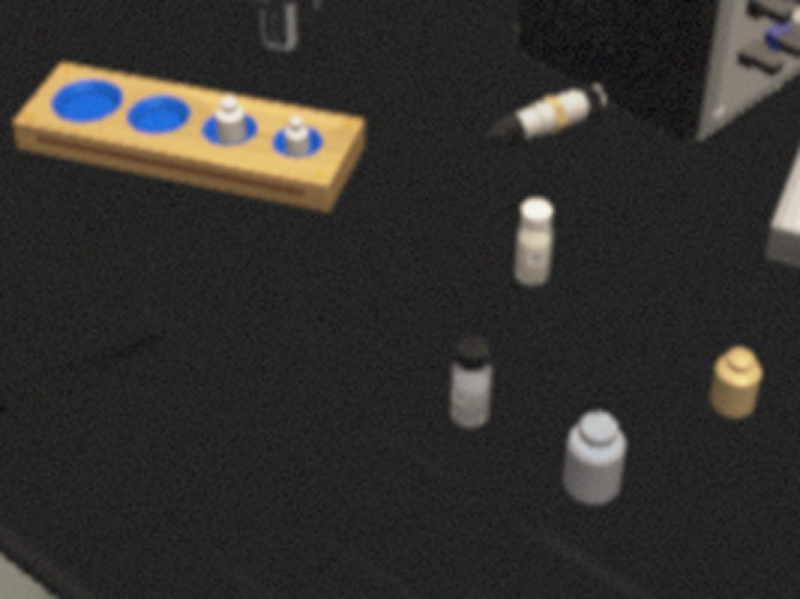

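Both small weights stand in their own pockets (crop ≈230,120 and ≈298,140). Next is weight_100.

{"method": "step_arm", "body": {
  "commands": "0.6 -3.4 -1.4 0 0 0 0; 0.6 -6.8 -2.8 0 0 0 0; 0.6 -10.2 -4.1 0 0 0 0; 0.6 -13.6 -5.5 0 0 0 0; 0.6 -17 -6.9 0 0 0 0; 0.6 -20.4 -8.3 0 0 0 0; 0.6 -23.8 -9.6 0 0 0 0; 0.6 -27.2 -11 0 0 0 0; 0.6 -30.6 -12.4 0 0 0 0; 0.6 -34 -13.8 0 0 0 0; 0.6 -34 -13.8 0 0 0 0; 0.6 -34 -13.8 0 0 0 0; 0.6 -34 -13.8 2 0 0 0; 0.6 -34 -13.8 4 0 0 0; 0.6 -34 -13.8 5 0 0 0; 0.6 -34 -13.8 5 0 0 0; 0.6 -34 -13.8 5 0 0 0",
  "newtons": 35
}}

```text
time_s: 13.98
eef_pos: [577.6, -311.0, 95.2]
ee_rot: [-0.0, 0.564, 0.826, 0.0]
force: [-0.4, -0.3, 1.7]
grip_width: 0.601
grip_force: 0.0
```

```bash
python3 -c "
from h import *
print(go([577,-312,30],.371))"
```

```text
(array([-0.08, -0.09,  6.52]), np.float64(0.001), array([-0.67, -1.04]))
```

{"method": "step_arm", "body": {
  "commands": "0.6 -0.1 -0.1 2 0 0 0; 0.6 -0.1 -0.1 4 0 0 0; 0.6 -0.1 -0.1 5.5 0 0 0; 0.6 -0.1 -0.1 6.5 0 0 0; 0.6 -0.1 -0.1 6.5 0 0 0; 0.6 -0.1 -0.1 6.5 0 0 0; 0.5 -0.1 -0.1 6.5 0 0 0; 0.4 -0.1 -0.1 6.5 0 0 0; 0.3 -0.1 -0.1 6.5 0 0 0; 0.2 -0.1 -0.1 6.5 0 0 0; 0.1 -0.1 -0.1 6.5 0 0 0; 0.1 -0.1 -0.1 6.5 0 0 0; 0.1 -0.1 -0.1 6.5 0 0 0; 0.1 -0.1 -0.1 6.5 0 0 0; 0.1 -0.1 -0.1 6 0 0 0; 0.1 -0.1 -0.1 4 0 0 0; 0.1 -0.1 -0.1 2 0 0 0; 0.1 -0.1 -0.1 0 0 0 0; 0.1 -0.1 -0.1 -4 0 0 0; 0.1 -0.1 -0.1 -6 0 0 0",
  "newtons": 35
}}

```text
time_s: 15.65
eef_pos: [577.4, -313.5, 159.5]
ee_rot: [0.002, 0.565, 0.825, -0.0]
force: [0.2, -0.2, 0.4]
grip_width: 0.287
grip_force: 34.6
```

```bash
python3 -c "
from h import *
print(sense()['eef_pos'],sense()['grip_width'],go([542,160.2,150],.371))
cv2.imwrite('pics/scene6.png',capture('scene')[:,:,::-1])
b=cv2.imread('pics/scene6.png')[200:330,300:450]
cv2.imwrite('pics/c6.png',cv2.resize(b,(600,520),interpolation=2))"
```

```text
[ 577.43983056 -313.50139538  159.54789367] 0.28722110362340336 (array([45.43, 13.87,  0.82]), np.float64(0.0), array([-0.68, -1.05]))
```

View pics/c6.png

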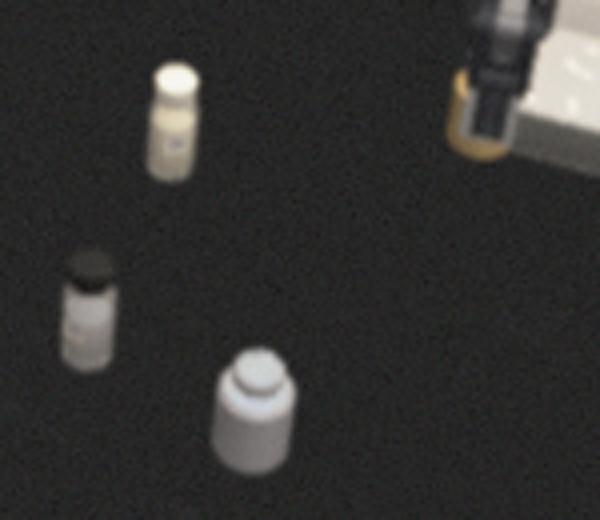

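The brass weight is held upright (crop ≈485,120) and the rest still stands. I'll carry it to pocket_100.

{"method": "step_arm", "body": {
  "commands": "0.1 3.5 1.1 0 0 0 0; 0.1 7 2.1 0 0 0 0; 0.1 10.5 3.2 0 0 0 0; 0.1 14 4.3 0 0 0 0; 0.1 17.5 5.3 0 0 0 0; 0.1 21 6.4 0 0 0 0; 0.1 24.5 7.5 0 0 0 0; 0.1 28 8.5 0 0 0 0; 0.1 31.5 9.6 0 0 0 0; 0.1 35 10.7 0 0 0 0; 0.1 38.5 11.8 0 0 0 0; 0.1 42 12.8 0 0 0 0; 0.1 45.4 13.9 0 0 0 0; 0.1 45.4 13.9 0 0 0 0; 0.1 45.4 13.9 2 0 0 0; 0.1 45.4 13.9 4 0 0 0; 0.1 45.4 13.9 6.5 0 0 0; 0.1 45.4 13.9 6.5 0 0 0; 0.1 45.4 13.9 6.5 0 0 0; 0.1 45.4 13.9 6.5 0 0 0"
}}

```text
time_s: 17.37
eef_pos: [542.4, 160.3, 91.6]
ee_rot: [0.001, 0.565, 0.825, 0.001]
force: [0.6, 0.2, -0.2]
grip_width: 0.289
grip_force: 34.8
```

```bash
python3 -c "
from h import *
print(sense()['eef_pos'],sense()['grip_width'],go([542,160.2,50],.371))
cv2.imwrite('pics/scene7.png',capture('scene')[:,:,::-1])
b=cv2.imread('pics/scene7.png')[100:230,160:310]
cv2.imwrite('pics/c7.png',cv2.resize(b,(600,520),interpolation=2))"
```

```text
[542.4349394  160.30942577  91.64215001] 0.2887274250459805 (array([ 0.01, -0.05,  4.16]), np.float64(-0.0), array([ 0.08, -0.29]))
```

View pics/c7.png

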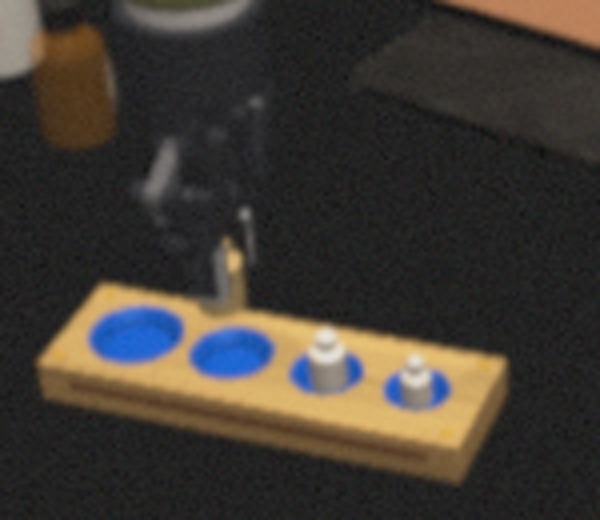

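weight_100 is above pocket_100 (crop ≈230,285). I'll lower it and watch the force.

{"method": "step_arm", "body": {
  "commands": "0.1 0 0 1.5 0 0 0; 0.1 0 0 2.7 0 0 0; 0.1 0 0 3.4 0 0 0; 0.1 0 0 3.8 0 0 0; 0.1 0 0 4 0 0 0; 0.1 0 0 4.1 0 0 0; 0.1 0 0 4.1 0 0 0; 0.1 0 0 4.1 0 0 0"
}}

```text
time_s: 18.08
eef_pos: [542.3, 160.5, 50.1]
ee_rot: [0.001, 0.565, 0.825, 0.0]
force: [-1.1, 0.7, 3.1]
grip_width: 0.29
grip_force: 35.1
```

Contact is light, so it is on the floor. I'll release and rise.

{"method": "step_arm", "body": {
  "commands": "0.35 0 0 0 0 0 0; 0.45 0 0 0 0 0 0; 0.55 0 0 0 0 0 0; 0.55 0 0 0 0 0 0; 0.55 0 0 0 0 0 0; 0.55 0 0 -1 0 0 0; 0.55 0 0 -3 0 0 0; 0.55 0 0 -6 0 0 0; 0.55 0 0 -10 0 0 0; 0.55 0 0 -10 0 0 0; 0.55 0 0 -10 0 0 0"
}}

```text
time_s: 19.0
eef_pos: [542.7, 160.6, 152.1]
ee_rot: [0.002, 0.565, 0.825, 0.002]
force: [-0.3, 0.5, -0.6]
grip_width: 0.552
grip_force: 0.0
```

```bash
python3 -c "
from h import *
print(sense()['eef_pos'],go([467.5,-277.3,150],.371))
cv2.imwrite('pics/scene8.png',capture('scene')[:,:,::-1])
b=cv2.imread('pics/scene8.png')[100:320,160:450]
cv2.imwrite('pics/c8.png',cv2.resize(b,(790,599),interpolation=2))"
```

```text
[542.74227721 160.56320581 152.08145405] (array([-38.08, -22.89,   0.15]), np.float64(0.0), array([ 0.08, -0.29]))
```

View pics/c8.png

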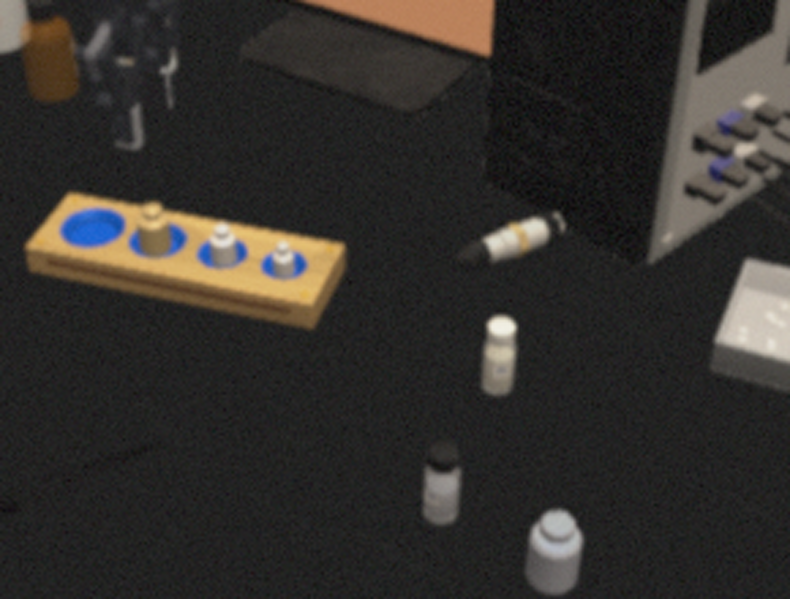

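weight_100 stands in its pocket (crop ≈153,230). Next is weight_200.

{"method": "step_arm", "body": {
  "commands": "0.75 -3.2 -1.9 0 0 0 0; 0.75 -6.4 -3.8 0 0 0 0; 0.75 -9.6 -5.8 0 0 0 0; 0.75 -12.8 -7.7 0 0 0 0; 0.75 -16 -9.6 0 0 0 0; 0.75 -19.2 -11.5 0 0 0 0; 0.75 -22.4 -13.5 0 0 0 0; 0.75 -25.6 -15.4 0 0 0 0; 0.75 -28.8 -17.3 0 0 0 0; 0.75 -32 -19.2 0 0 0 0; 0.75 -35.2 -21.2 0 0 0 0; 0.75 -38.1 -22.9 0 0 0 0; 0.75 -38.1 -22.9 0 0 0 0; 0.75 -38.1 -22.9 0 0 0 0; 0.75 -38.1 -22.9 2.5 0 0 0; 0.75 -38.1 -22.9 4.5 0 0 0; 0.75 -38.1 -22.9 5 0 0 0; 0.75 -38.1 -22.9 5 0 0 0; 0.75 -38.1 -22.9 5 0 0 0",
  "newtons": 45
}}

```text
time_s: 20.63
eef_pos: [466.8, -277.2, 99.8]
ee_rot: [-0.0, 0.564, 0.826, 0.0]
force: [-0.6, -0.2, 0.4]
grip_width: 0.75
grip_force: 0.0
```

```bash
python3 -c "
from h import *
print(sense()['eef_pos'],go([467.3,-277.4,33],.371))"
```

```text
[ 466.82859749 -277.16146112   99.77818203] (array([-0.04,  0.04,  6.68]), np.float64(0.001), array([-0.75, -1.12]))
```

{"method": "step_arm", "body": {
  "commands": "0.75 0 0 2 0 0 0; 0.75 0 0 4 0 0 0; 0.75 0 0 5.7 0 0 0; 0.75 0 0 6.7 0 0 0; 0.75 0 0 6.7 0 0 0; 0.75 0 0 6.7 0 0 0; 0.65 0 0 6.7 0 0 0; 0.55 0 0 6.7 0 0 0; 0.45 0 0 6.7 0 0 0; 0.35 0 0 6.7 0 0 0; 0.25 0 0 6.7 0 0 0; 0.15 0 0 6.7 0 0 0; 0.15 0 0 6.7 0 0 0; 0.15 0 0 6.7 0 0 0; 0.15 0 0 6.7 0 0 0",
  "newtons": 45
}}

```text
time_s: 21.88
eef_pos: [466.9, -278.0, 33.3]
ee_rot: [0.001, 0.565, 0.825, -0.0]
force: [-1.3, 1.1, 6.6]
grip_width: 0.375
grip_force: 44.6
```

{"method": "step_arm", "body": {
  "commands": "0.15 0 0 -0.7 0 0 0; 0.15 0 0 -2.5 0 0 0; 0.15 0 0 -5 0 0 0; 0.15 0 0 -8 0 0 0; 0.15 0 0 -11 0 0 0; 0.15 0 0 -13 0 0 0; 0.15 0 0 -13 0 0 0; 0.15 3.4 1.8 -13 0 0 0; 0.15 6.8 3.5 -13 0 0 0; 0.15 10.2 5.3 -13 0 0 0; 0.15 13.6 7 -13 0 0 0; 0.15 17 8.8 -13 0 0 0; 0.15 20.4 10.5 -13 0 0 0; 0.15 23.8 12.3 -13 0 0 0; 0.15 27.2 14.1 -13 0 0 0; 0.15 30.6 15.8 -13 0 0 0; 0.15 34 17.6 -13 0 0 0; 0.15 37.4 19.3 -13 0 0 0; 0.15 40.8 21.1 -13 0 0 0; 0.15 44.1 22.8 -13 0 0 0"
}}

```text
time_s: 23.55
eef_pos: [518.4, 218.0, 161.4]
ee_rot: [-0.001, 0.564, 0.825, -0.001]
force: [1.1, -0.1, -0.8]
grip_width: 0.375
grip_force: 45.2
```

{"method": "step_arm", "body": {
  "commands": "0.15 0 0 0 0 0 0; 0.15 0 0 0 0 0 0; 0.15 0 0 2 0 0 0; 0.15 0 0 4 0 0 0; 0.15 0 0 6 0 0 0; 0.15 0 0 7 0 0 0; 0.15 0 0 7 0 0 0; 0.15 0 0 7 0 0 0; 0.15 0 0 7 0 0 0"
}}

```text
time_s: 24.3
eef_pos: [519.7, 215.7, 93.5]
ee_rot: [0.001, 0.565, 0.825, 0.001]
force: [0.0, 0.0, -1.6]
grip_width: 0.375
grip_force: 45.3
```

```bash
python3 -c "
from h import *
print(sense()['eef_pos'],sense()['grip_width'],go([520.2,216.1,52],.371))
cv2.imwrite('pics/scene9.png',capture('scene')[:,:,::-1])
b=cv2.imread('pics/scene9.png')[100:230,160:310]
cv2.imwrite('pics/c9.png',cv2.resize(b,(600,520),interpolation=2))"
```

```text
[519.74390089 215.68872765  93.45244987] 0.37512705839541716 (array([0.02, 0.05, 4.15]), np.float64(-0.001), array([ 0.19, -0.19]))
```

View pics/c9.png

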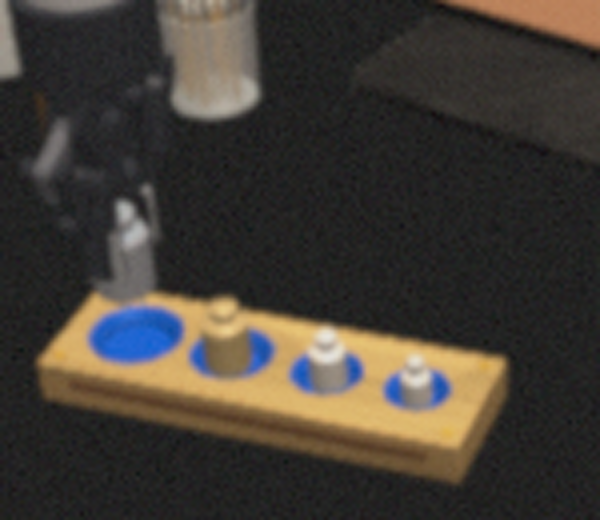

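weight_200 is above pocket_200 (crop ≈130,265), and the other three stand in theirs.

{"method": "step_arm", "body": {
  "commands": "0.15 0 0 1.5 0 0 0; 0.15 0 0 2.7 0 0 0; 0.15 0 0 3.4 0 0 0; 0.15 0 0 3.8 0 0 0; 0.15 0 0 4 0 0 0; 0.15 0 0 4.1 0 0 0; 0.15 0 0 4.1 0 0 0; 0.15 0 0 4.1 0 0 0; 0.15 0 0 4.1 0 0 0"
}}

```text
time_s: 25.1
eef_pos: [519.4, 216.1, 51.8]
ee_rot: [0.0, 0.565, 0.825, 0.0]
force: [0.1, -0.2, -0.0]
grip_width: 0.376
grip_force: 45.5
```

{"method": "step_arm", "body": {
  "commands": "0.15 0 0 0.1 0 0 0; 0.15 0 0 0.1 0 0 0; 0.42 0 0 0.1 0 0 0; 0.5 0 0 0.1 0 0 0; 0.6 0 0 0.1 0 0 0; 0.65 0 0 0.1 0 0 0; 0.65 0 0 0.1 0 0 0; 0.65 0 0 -1 0 0 0; 0.65 0 0 -3 0 0 0; 0.65 0 0 -6 0 0 0; 0.65 0 0 -10 0 0 0; 0.65 0 0 -13 0 0 0; 0.65 -3 15 -15 0 0 0; 0.65 -3 15 -15 0 0 0; 0.65 -3 15 -15 0 0 0; 0.65 -3 15 -15 0 0 0; 0.65 -3 15 -15 0 0 0; 0.65 -3 15 -15 0 0 0"
}}

```text
time_s: 26.6
eef_pos: [670.3, 242.3, 200.7]
ee_rot: [-0.0, 0.565, 0.825, -0.0]
force: [-0.7, 0.3, -0.5]
grip_width: 0.648
grip_force: 0.0
```

{"method": "step_arm", "body": {
  "commands": "0.65 -4 -3 0 0 0 0; 0.65 -8 -6 0 0 0 0; 0.65 -12 -9 0 0 0 0; 0.65 -16 -12 0 0 0 0; 0.65 -20 -15 0 0 0 0; 0.65 -24 -18 0 0 0 0; 0.65 -28 -21 0 0 0 0; 0.65 -32 -24 0 0 0 0; 0.65 -36 -27 0 0 0 0; 0.65 -36 -27 0 0 0 0; 0.65 -36 -27 0 0 0 0; 0.65 -36 -27 0 0 0 0; 0.65 -36 -27 0 0 0 0"
}}

```text
time_s: 27.68
eef_pos: [547.2, -191.7, 202.0]
ee_rot: [0.0, 0.566, 0.825, 0.0]
force: [-0.4, 0.4, 1.0]
grip_width: 0.651
grip_force: 0.0
```

```bash
python3 - <<'E'
from h import *
im={n:capture(n)[:,:,::-1].copy() for n in("top","scene")}
for n in im: cv2.imwrite(f"pics/{n}10.png",im[n])
P=[(520.2,216.1),(542,160.2),(563,106.1),(582.6,55.8)]
b=[cv2.resize(im["top"][175:260,170:280],(770,595),interpolation=2)[:,:390*2], cv2.resize(im["scene"][150:350,165:432],(800,599),interpolation=2)]
for w,p in zip(("weight_200","weight_100","weight_50","weight_20"),P):
    for n in im:  # expected outlines
        r,bd,h=DIM[w]; o,s=((170,175),7) if n=="top" else ((165,150),3)
        for rr,z in((r,18.5),(r,18.5+bd)):
            cv2.polylines(b[0 if n=="top" else 1],[np.int32((proj(n,circ(p,rr,z))-o+.5)*s)],True,(0,0,255),1)
cv2.imwrite("pics/f.png",np.vstack([cv2.resize(b[0],(400,309)),cv2.resize(b[1][:250,:400],(400,250))]))
cv2.imwrite("pics/g.png",b[1])
E
```

```text
(no output)
```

View pics/f.png

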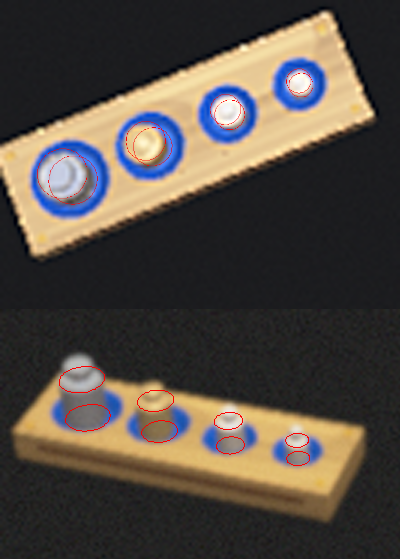

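View pics/g.png

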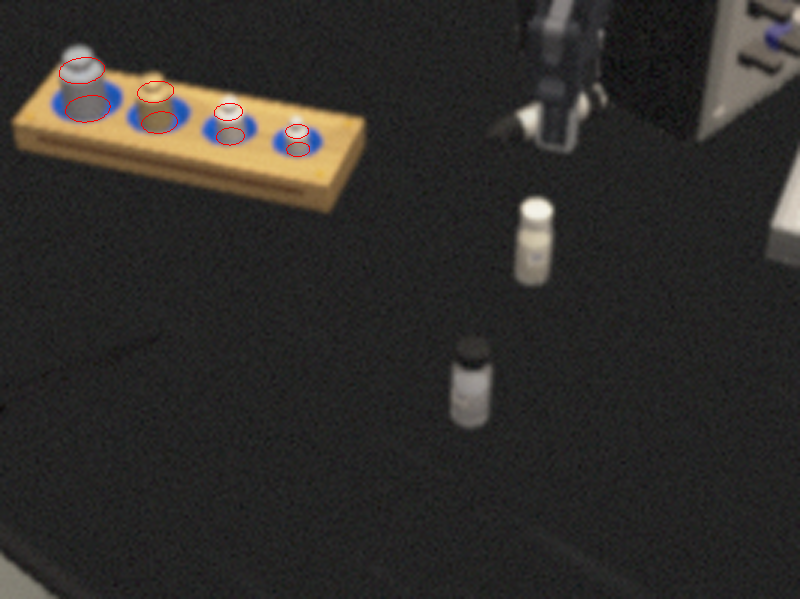

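All four are upright in order and both vials stand. weight_200 looks about 2 mm off-centre (top crop ≈65,175, against a 3 mm floor clearance), so I'll check that it is seated.

```bash
python3 - <<'E'
from h import *
from scipy.optimize import minimize
im={n:cv2.imread(f"pics/{n}10.png").astype(int) for n in CM}
u=np.array([np.cos(1.942),np.sin(1.942)])
for w,p,rm in(("weight_200",(520.2,216.1),26),("weight_100",(542,160.2),22.5),("weight_50",(563,106.1),19.2),("weight_20",(582.6,55.8),17.2)):
    meas={}
    for n in CM:
        b=im[n]; hm=np.zeros(b.shape[:2],np.uint8)
        r,bd,h=DIM[w]
        pts=np.vstack([proj(n,circ(p,r+4,18.5)),proj(n,circ(p,r+4,18.5+bd)),proj(n,circ(p,r*.55+4,18.5+h))])
        cv2.fillConvexPoly(hm,cv2.convexHull(np.int32(np.round(pts))),1)
        rim=np.zeros_like(hm); cv2.fillConvexPoly(rim,np.int32(np.round(proj(n,circ(p,rm-1,26)))),1)
        blue=(b[:,:,0]-b[:,:,2]>45)
        wood=(b[:,:,2]-b[:,:,0]>25) if w!="weight_100" else np.zeros_like(blue)
        d=(hm>0)&~blue&~wood&((b.max(2)>60)|(rim>0)); 
        if w=="weight_100": d&=(rim>0)
        k=max(blobs(d,3),key=lambda t:t[1][4]); meas[n]=hull(k[2])
    for z in (None,):
        q,res=fit([*p,18],lambda a,n:wc(a,n,w),meas)
        print(w,np.round(q,1),"off",np.round(q[:2]-p,1),res)
E
```

```text
weight_200 [518.9 216.4  20.1] off [-1.3  0.3] [-0.2  0.   0.2 -0.2]
weight_100 [542.7 165.    5.8] off [0.7 4.8] [-0.1  0.   0.1 -0.1]
weight_50 [563.6 105.3  14. ] off [ 0.6 -0.8] [-0.3  0.   0.2 -0.3]
weight_20 [582.5  56.   15.1] off [-0.1  0.2] [-0.2  0.   0.1 -0.1]
```

weight_200 is 1.3 mm off-centre, inside the 3 mm clearance, with its base at floor height given its +2.6 mm bias on the table. The weight_100 fit is invalid because its mask was cut at the rim. Its outline in both views and its 3 N contact when lowered both show it seated. I'm handing in.

```bash
python3 -c "
from rig import *
print(finish_job())"
```

```text
the job is handed in; nothing more can be done
None
```

I handed the job in at about 28 s. All four weights stand upright in their own pockets in order of size and both vials are still standing; weight_100's seating I judged from the pictures and the contact force when lowering, because its final position fit was invalid.

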